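# Hold the thruster's upper strut in place for bolting

### The job

Take the long aluminium strut out of the wooden block, pass its bevelled foot down through the slot in the top of the white thruster nozzle and between the two ears of the motor clamp inside, until its oblong hole lines up with the bolt holes in the ears. Finish there, still gripping the strut upright with its foot clear of the clamp below, so that I can put the bolt through: do not let go of it. Leave the short strut and the other parts on the bench as they are.

Things in the scene. Friction and masses are not known exactly. Their poses are not given: they have to be found in the camera images.
- strut_mid (a point): centre of the long strut, a flat aluminium bar 8 mm thick (x), 30 mm wide (y), 140 mm long (z, up), about 90 g; this point is 70 mm above its foot. It starts upright in either slot of the wooden block, 100 mm of it showing. Its foot is bevelled over the last 5 mm to 4 x 24 mm. It looks the same after a half turn about z.
- strut_foot (a point): centre of the foot (lowest) face of the long strut; axes as strut_mid.
- strut_hole (a point): centre of the oblong bolt hole of the long strut, 8 mm wide and 13 mm high, on the strut's centre line, 16 mm above the foot; the hole runs through the 8 mm thickness. Axes as strut_mid.
- short_strut_mid (a point): centre of the short strut, standing in the other slot of the block: same bar and holes, but 100 mm long (60 mm showing). Leave it standing.
- block: fixed wooden block 60 mm (x) x 150 mm (y) x 52 mm high, origin under its centre. Two slots 40 mm deep, 11 mm (x) x 34 mm (y), with centres at y = +35 and -35 mm, each holding a strut; a strut's thickness lies along the block's x.
- thruster: fixed thruster, origin on the bench under its centre, x along the nozzle, z up: a white PVC pipe, 125 mm outside diameter, 5 mm wall, 130 mm long, lying level in a plywood cradle (150 x 150 mm), with two steel hose clamps round it and the motor inside.
- nozzle_slot (a point): centre of the slot in the crown of the nozzle, level with the pipe's outer top, 152.5 mm above the bench. The slot is 33 mm along x (the nozzle's length) and 10 mm along y, right through the wall. The strut goes in with its width along x, either way round: 2 mm clearance on its thickness, 3 mm on its width.
- clevis_hole (a point): midway between the 6 mm bolt holes of the motor clamp's two ears, 16 mm straight below nozzle_slot, same axes. The ears: steel plates 26 mm wide (x), 12 mm apart (y), tops 9.5 mm below the nozzle's top; the saddle between them is 22.5 mm below this point. With the holes in line the strut's foot is 6.5 mm above the saddle, 32 mm below the nozzle's top.
- hose_clamp: spare steel hose clamp lying on the bench, ring of 68 mm diameter, 14 mm high with its screw housing. Leave alone.
- propeller: spare black three-bladed propeller lying flat on the bench, 84 mm across, about 18 mm high. Leave alone.
- screwdriver_grip (a point): handle of a screwdriver lying on the bench, 200 mm long, 26 mm thick handle. Leave alone.
There are look-alikes about, which are no part of the job. What is shaped like the part that bears strut_mid but pink is not meant.

How it is judged (in metres and radians):
On the way, in this order (a step that is already met when the one before it is completed fails the run):
1. the long strut is lifted right out of the wooden block (height (world z) of strut_foot above 0.06 m), for 0.1 s.
2. the strut's foot has entered the slot in the nozzle from above (x of strut_foot in the frame of nozzle_slot between -0.005 and 0.005 m and y of strut_foot in the frame of nozzle_slot between -0.005 and 0.005 m and z of strut_foot in the frame of nozzle_slot below -0.006 m and angle between the y axis of strut_foot and the x axis of nozzle_slot, either way round below 0.15 rad), for 0.05 s.
At the end, for the whole second after the job is handed in: The gripper still holds the strut (over 2 N), still and upright (0.1 rad) in the slot, width along the nozzle (0.12 rad), its oblong hole within 4 mm of the ears' bolt holes in every direction, so not down on the saddle; short strut, hose clamp, propeller, screwdriver within 15 mm of their starts (z of strut_hole in the frame of clevis_hole between -0.004 and 0.004 m and x of strut_hole in the frame of clevis_hole between -0.004 and 0.004 m and y of strut_hole in the frame of clevis_hole between -0.004 and 0.004 m and angle between strut_hole's own z axis and vertical below 0.1 rad and angle between the y axis of strut_hole and the x axis of clevis_hole, either way round below 0.12 rad and contact force between the fingers and strut above 2 N and linear speed of strut below 0.02 m/s and distance of each of short_strut_mid, hose_clamp, propeller, screwdriver_grip from where it was at the start of the episode below 0.015 m); the arm keeps its last pose, push and grip.
It fails at once if the short strut is moved by more than 15 mm (distance of short_strut_mid from where it was at the start of the episode above 0.015 m).
It fails at once if the spare hose clamp is moved by more than 15 mm (distance of hose_clamp from where it was at the start of the episode above 0.015 m).
It fails at once if the spare propeller is moved by more than 15 mm (distance of propeller from where it was at the start of the episode above 0.015 m).
It fails at once if the screwdriver is moved by more than 15 mm (distance of screwdriver_grip from where it was at the start of the episode above 0.015 m).
It also fails if it takes over 54 s, if anything falls off the work surface, if the arm or the gripper's body presses on something with over 40 N, if the wrist force passes 120 N, or if a joint passes its speed limit or range.

### The arm

A 6-joint arm with a two-finger parallel gripper is mounted at the origin on the work surface. World frame = base frame: x ahead of the robot, y to its left, z up, the work surface at z = 0. Lengths are in m, angles in degrees, forces in N, time in s.
With the tool pointing down it reaches from about 0.25 to 0.725 m from the base axis. Payload 9.7 kg.
Tool frame: the origin (TCP) lies at the very end of the fingers, on their centre line; the grasp point (between the pads) lies grasp_offset behind it (grasp_offset is the distance from the TCP to the grasp point, in m); z points along the fingers, y is the line along which they close (so a half turn about z gives the same grasp; the last joint's range is limited). The gripper opens to 85 mm and grips with 20 to 120 N. Pads are 22 mm wide; open, the fingers measure 114 mm over their backs; the gripper's body (76 mm by 85 mm) begins 54 mm behind the grasp point. The pads swing forward as they close: fully open they stand 13 mm farther back than shut.
Start: joints at [-66.807, 4.979, 10.078, 95.1, 0, 90], TCP at [0.217, -0.506, 0.231] pointing down, gripper open.
Joint ranges: [-179.16, 179.16], [-48.56, 103.87], [-65.8, 70.77], [-126.05, 130.52], [-82.76, 87.17], [-180, 180]. Speed limits (degrees/s): [127.2, 127.2, 147.25, 180, 180, 180].

### API

Orientations are given as [roll, pitch, yaw] about the fixed x, y, z axes, in that order (R = Rz(yaw) Ry(pitch) Rx(roll)).
In Python, from workcell import get_obs, camera, calibration, job_done, recognise, cut_out, mark_of, grasp_offset gives the robot as it stands.
- The arm moves only by the tool servo_tool, never from a script. Its argument "moves" is a list of rows, each a list of 3 entries, a list of its own where there are three numbers: the turn, a rotation vector about the tool's x, y, z in degrees, then the shift along the tool's x, y, z in m, then the opening in per cent of the stroke, from 0 (shut) to 100 (fully open). In form: [[[ax, ay, az], [x, y, z], claw], ...]. A call has 1 to 12 rows; each row shifts and turns the commanded pose from where the row before left it, along the tool's axes as they then stand; what a row does not reach is not made up. A row lasts 1/10 s, in which the tool goes at most 50 mm and 8.59 degrees, less where a joint would pass 70% of its speed; a pose out of reach is approached as far as the arm can. A call is refused whole if a number of a shift passes 0.05 or a number of a turn 8.59, either way. A call with a gripper value outside its range is refused whole. The fingers move at their own pace and stop on an object; "force" is the grip in N (left out, the last holds). Time passes only in rows, so rows that do not move let the fingers close. It gives the time, the measured TCP pose, the force, the opening and the grip force at its end, in the units of the state.
- get_obs(): the state, without advancing time (a new reading comes with each control period).
- camera(name): name is "scene" or "top" or "wrist"; returns (picture, depth): 420x560x3 uint8, red, green, blue; 420x560 float32, m along the optical axis (not along the pixel's ray), 0 where there is no reading.
- calibration(name): a dict with "camera_matrix" (3x3 intrinsics, pixels), "R" (3x3) and "t" (3): a world point X has camera coordinates R X + t. Camera axes: x right, y down, z forward; pixel columns grow to the right and rows downward; lengths in m; the calibration is good to about 2 mm. A picture is of the moment at which its call begins: read the wrist's pose just before it. calibration takes no time and is no camera call; for the wrist camera it gives the pose at the moment of the call.
- job_done(): hands the job in; it is judged then, once.
Trained networks look in the newest picture that a camera, given by its name, has taken for a name from the list of things; names that differ only in an ending like _2 or _b are one class to them, and where a whole thing is asked for, a point or a joint stands for the part that bears it (a point fixed in the world has none). Each returns a list of dicts, best first, with "score" (0 to 1); they miss things now and then, are a little off and sometimes report something else, mostly with a low value. They report only what shows in the picture. A call takes as long as a camera call. They do not tell look-alikes from the thing itself.
- recognise(name, camera): "xyz" ([x, y, z] in m, in the coordinates of the camera as it stood for that picture, good to about 4 mm: the middle of the surface that is visible of it).
- cut_out(name, camera): "mask" (420x560 bool, what is visible of it).
- mark_of(name, camera): "xyz" ([x, y, z] in m, in the coordinates of the camera as it stood for that picture, good to about 4 mm: a listed point, or the origin of a listed thing).
The state is a dict: "time": time; "q": joint angles; "qd": joint speeds; "joint_efforts": joint torques, N m; "ee_pos": TCP position; "tcp_rot": TCP orientation; "wrist_force": force on the tool from outside, world axes, zero at the start; "torque": the same for the moment, N m; "opening": finger opening in m; "grasp_force": force on a finger pad.
Only numpy, scipy, OpenCV 4.12 (cv2) and the standard library are available. Lean on these libraries where they do the work, as an engineer would, in place of code of your own. Each camera call takes 0.05 s, during which the arm holds its last target. There are 200 camera calls.

## Working session

There is one attempt and no reset: what is moved stays moved. The work goes in short steps, Python scripts to look and compute and a tool call to move; the robot and the scene stay as the last step left them, time stands still between calls to the robot, and variables do not carry over. Pictures are saved under pics/ and viewed, at most 10 in all, crops included, and the job is handed in when it is done.

Besides the shell and the picture viewer there is one more tool, called after "Call:" as name(argument=value, ...) on one line, values as JSON. servo_tool: Moves the arm, as the interface text tells. Its arguments: {"type":"object","properties":{"moves":{"type":"array"},"force":{"type":"number"}},"required":["moves"]}

```bash
mkdir -p pics
cat > h.py <<'E'
import numpy as np, cv2
from workcell import *
def world(p,cal): return np.array(cal["R"]).T@(np.array(p)-np.array(cal["t"]))
def cloud(d,cal):
    K=np.array(cal["camera_matrix"]); v,u=np.mgrid[:d.shape[0],:d.shape[1]]
    P=np.stack([(u-K[0,2])*d/K[0,0],(v-K[1,2])*d/K[1,1],d],-1)
    return (P-np.array(cal["t"]))@np.array(cal["R"])
def pix(X,cal):
    c=np.array(cal["R"])@np.array(X)+np.array(cal["t"]); p=np.array(cal["camera_matrix"])@c; return p[:2]/p[2]
def save(n,im): cv2.imwrite(f"pics/{n}.png",im[...,::-1])
E
python3 - <<'E'
from h import *
np.set_printoptions(precision=4,suppress=True)
o=get_obs(); print(o["time"],o["ee_pos"],o["tcp_rot"],grasp_offset)
ims=[]
for c in ("scene","top"):
    cal=calibration(c); im,d=camera(c); ims.append(im); np.savez(f"{c}.npz",im=im,d=d)
    for n in ("strut_mid","short_strut_mid","block","thruster","nozzle_slot","clevis_hole"):
        for r in mark_of(n,c)[:3]:
            w=world(r["xyz"],cal); print(c,n,round(r["score"],2),w,pix(w,cal))
a=np.vstack(ims); save("a0",cv2.resize(ims[0],(800,600))); save("a1",cv2.resize(ims[1],(800,600)))
print(get_obs()["time"])
E
```

```text
0.0 [ 0.2165 -0.5053  0.2306] [-179.9239   -0.       23.1914] 0.0187
scene strut_mid 0.8 [0.661  0.2299 0.071 ] [309.5311 310.0107]
scene strut_mid 0.7 [0.5718 0.301  0.0884] [379.2856 308.5094]
scene strut_mid 0.55 [0.6757 0.2954 0.0673] [326.8946 341.6565]
scene short_strut_mid 0.78 [0.5585 0.2293 0.0619] [353.9331 291.8408]
scene block 0.68 [ 0.5637  0.2696 -0.0021] [362.5636 332.0523]
scene thruster 0.64 [ 0.4917 -0.2584  0.0009] [253.9291 198.765 ]
scene nozzle_slot 0.89 [ 0.4966 -0.2591  0.1525] [251.6424 149.7899]
scene clevis_hole 0.61 [0.5715 0.2985 0.0852] [378.0787 308.9142]
scene clevis_hole 0.59 [ 0.4915 -0.2644  0.1355] [252.4205 154.6495]
top strut_mid 0.52 [0.6799 0.2964 0.0707] [167.686  172.4106]
top strut_mid 0.49 [0.5662 0.3035 0.0835] [161.0417 220.8662]
top block 0.79 [0.5648 0.2643 0.0047] [186.8188 225.0478]
top thruster 0.72 [ 0.4907 -0.2574 -0.0064] [402.5706 255.5819]
top thruster 0.28 [0.5633 0.2672 0.0033] [185.7377 225.7319]
top nozzle_slot 0.65 [ 0.4924 -0.2652  0.1556] [427.6591 252.295 ]
top clevis_hole 0.98 [ 0.4956 -0.2604  0.1401] [422.8123 251.0569]
top clevis_hole 0.66 [ 0.4939 -0.2637  0.1534] [426.5347 251.6407]
top clevis_hole 0.17 [ 0.4913 -0.2578 -0.0022] [403.2038 255.2663]
0.7
```

View pics/a0.png

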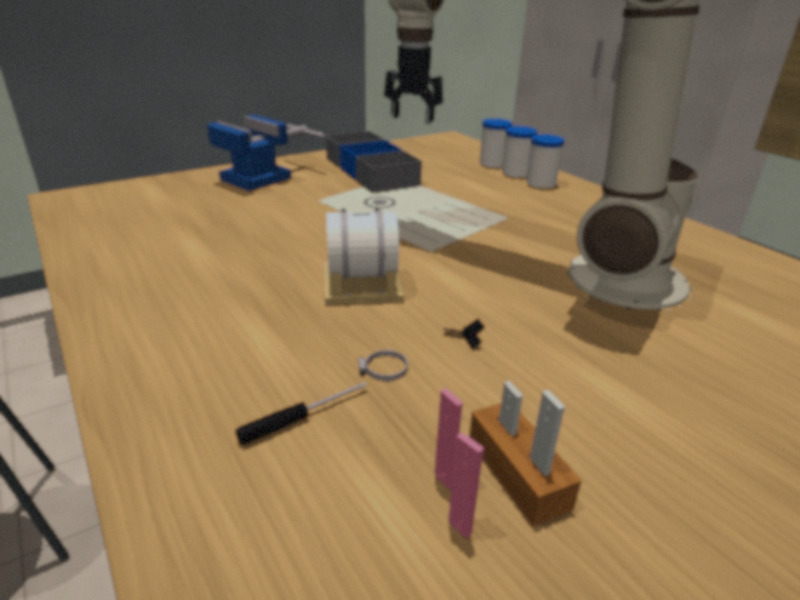

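View pics/a1.png

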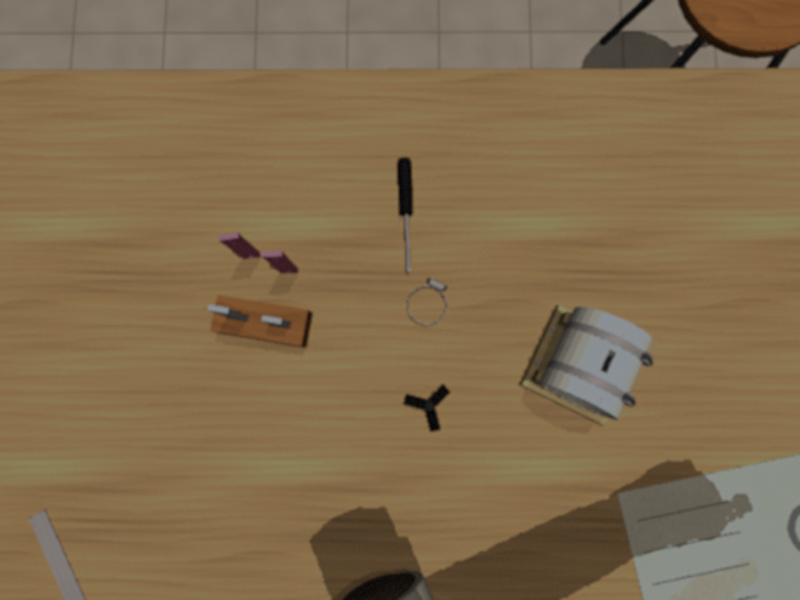

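The long strut, the light grey bar at scene (547,430), stands in the block at about (0.57, 0.30). The things it could be mistaken for are the short strut at (511,408) and the two pink bars at (449,435) and (466,485). In the top view the nozzle slot is at (609,361). Next I check the choice in a close crop and get yaw estimates.

Run:
```python
from h import *
from scipy.optimize import least_squares
np.set_printoptions(precision=4,suppress=True)
z=np.load("scene.npz"); save("b",cv2.resize(z["im"][250:380,290:430],None,fx=4,fy=4,interpolation=cv2.INTER_CUBIC))
for c in ("top","scene"):
    z=np.load(c+".npz"); P=cloud(z["d"],calibration(c)); im=z["im"].astype(int)
    ok=z["d"]>0
    m=ok&(abs(P[...,2]-.052)<.006)&(np.hypot(P[...,0]-.565,P[...,1]-.265)<.09)&(im[...,0]>im[...,2]+40)
    print(c,"block",m.sum(),cv2.minAreaRect(P[m][:,:2].astype(np.float32)*1000))
    m=ok&(P[...,2]>.058)&(np.hypot(P[...,0]-.565,P[...,1]-.265)<.075)&(abs(im[...,0]-im[...,2])<40)
    for s in (1,-1):
        k=m&((P[...,1]-.265)*s>0); Q=P[k]; print(" strut",s,k.sum(),Q.mean(0),"zmax",np.percentile(Q[:,2],98), Q[Q[:,2]>np.percentile(Q[:,2],98)-.006].mean(0))
    m=ok&(P[...,2]>.1)&(P[...,2]<.158)&(np.hypot(P[...,0]-.495,P[...,1]+.26)<.1); Q=P[m]
    f=lambda a:np.hypot((Q[:,0]-.495)*-np.sin(a[0])+(Q[:,1]+.26)*np.cos(a[0])-a[1],Q[:,2]-.09)-.0625
    for a0 in (-.4,):
        r=least_squares(f,[a0,0],loss="soft_l1",f_scale=.002); print(" pipe",m.sum(),np.degrees(r.x[0]),r.x[1],r.cost, "mean",Q.mean(0))
```

```text
top block 1402 ((562.1932373046875, 266.11602783203125), (151.46554565429688, 60.38543701171875), 80.67192077636719)
 strut 1 140 [0.566  0.2951 0.1256] zmax 0.15512500529851536 [0.5677 0.3    0.1533]
 strut -1 90 [0.555  0.2282 0.1012] zmax 0.11584380952652515 [0.5565 0.2314 0.1136]
 pipe 3711 -26.540114533351158 -0.0033492344693179655 0.008278690207242829 mean [ 0.4942 -0.2543  0.1406]
scene block 1702 ((564.3641967773438, 267.21612548828125), (152.701171875, 62.00557327270508), 80.79833984375)
 strut 1 755 [0.5731 0.305  0.1103] zmax 0.15159296638875538 [0.5712 0.3036 0.1501]
 strut -1 353 [0.5615 0.2362 0.0888] zmax 0.1115023390138671 [0.5596 0.2342 0.1098]
 pipe 1456 -26.52507576307081 -0.0021175259937943787 0.0019253988858729566 mean [ 0.5105 -0.2276  0.1311]
```

View pics/b.png

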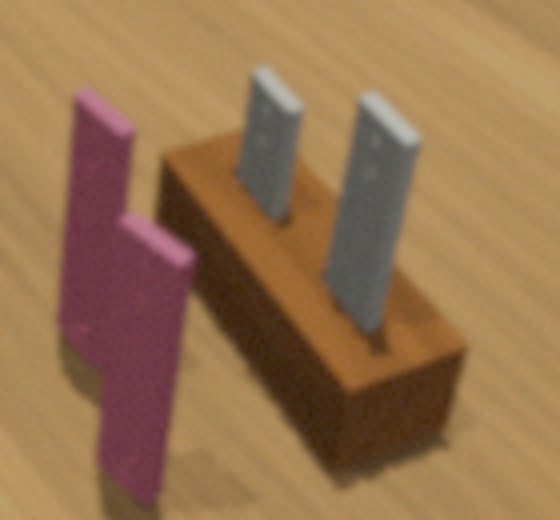

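```bash
cat > plan.py <<'E'
import sys
from h import *
from scipy.spatial.transform import Rotation as Ro
def plan(p,yaw,claw,n=None,step=.045,tilt=True):
    o=get_obs(); R0=Ro.from_euler("xyz",o["tcp_rot"],degrees=True); p0=np.array(o["ee_pos"])
    R1=Ro.from_euler("xyz",[180,0,yaw],degrees=True); rv=(R0.inv()*R1).as_rotvec()
    L=np.linalg.norm(np.array(p)-p0); n=n or int(max(np.ceil(L/step),np.ceil(np.degrees(np.linalg.norm(rv))/8),1))
    rows=[]; R=R0; q=p0
    for i in range(n):
        t=(i+1)/n; Rn=R0*Ro.from_rotvec(rv*t); tgt=p0+(np.array(p)-p0)*t
        # shift along tool axes as they stand before row
        s=np.round(R.inv().apply(tgt-q),4); a=np.round(np.degrees((R.inv()*Rn).as_rotvec()),2)
        rows.append([(a+0.).tolist(),(s+0.).tolist(),claw]); q=q+R.apply(s); R=R*Ro.from_rotvec(np.radians(a))
    print(n); 
    for i in range(0,n,12): print(str(rows[i:i+12]).replace(" ",""))
a=[float(x) for x in sys.argv[1:]]
plan(a[:3],a[3],a[4],int(a[5]) if len(a)>5 else None)
E
python3 plan.py 0.569 0.301 0.25 80.7 50
```

```text
20
[[[0.0,0.0,-2.88],[0.0321,-0.0301,-0.0009],50.0],[[0.0,0.0,-2.87],[0.0335,-0.0285,-0.001],50.0],[[0.0,0.0,-2.88],[0.035,-0.0268,-0.0009],50.0],[[0.0,0.0,-2.87],[0.0362,-0.0249,-0.0009],50.0],[[0.0,0.0,-2.88],[0.0374,-0.0232,-0.001],50.0],[[0.0,0.0,-2.87],[0.0386,-0.0212,-0.0009],50.0],[[0.0,0.0,-2.88],[0.0396,-0.0192,-0.001],50.0],[[0.0,0.0,-2.87],[0.0405,-0.0173,-0.0009],50.0],[[0.0,0.0,-2.88],[0.0413,-0.0152,-0.0009],50.0],[[0.0,0.0,-2.87],[0.042,-0.0131,-0.001],50.0],[[0.0,0.0,-2.88],[0.0426,-0.011,-0.0009],50.0],[[0.0,0.0,-2.87],[0.0431,-0.0088,-0.0009],50.0]]
[[[0.0,0.0,-2.88],[0.0435,-0.0067,-0.001],50.0],[[0.0,0.0,-2.87],[0.0438,-0.0044,-0.0009],50.0],[[0.0,0.0,-2.88],[0.0439,-0.0023,-0.0009],50.0],[[0.0,0.0,-2.88],[0.044,-0.0001,-0.001],50.0],[[0.0,0.0,-2.87],[0.044,0.0022,-0.0009],50.0],[[0.0,0.0,-2.88],[0.0438,0.0043,-0.001],50.0],[[0.0,0.0,-2.87],[0.0435,0.0066,-0.0009],50.0],[[0.0,0.0,-2.88],[0.0431,0.0087,-0.0009],50.0]]
```

Call:
servo_tool(moves=[[[0,0,-2.9],[0.032,-0.03,-0.001],50],[[0,0,-2.9],[0.0335,-0.0285,-0.001],50],[[0,0,-2.9],[0.035,-0.027,-0.001],50],[[0,0,-2.9],[0.036,-0.025,-0.001],50],[[0,0,-2.9],[0.0375,-0.023,-0.001],50],[[0,0,-2.9],[0.0385,-0.021,-0.001],50],[[0,0,-2.9],[0.0395,-0.019,-0.001],50],[[0,0,-2.9],[0.0405,-0.017,-0.001],50],[[0,0,-2.9],[0.041,-0.015,-0.001],50],[[0,0,-2.9],[0.042,-0.013,-0.001],50],[[0,0,-2.9],[0.0425,-0.011,-0.001],50],[[0,0,-2.9],[0.043,-0.009,-0.001],50]], force=40)

```text
time: 1.9
ee_pos: [0.4272, -0.0205, 0.2436]
tcp_rot: [180.0, -0.0, 58.1]
wrist_force: [1.1, -1.2, -1.1]
opening: 0.0426
grasp_force: 0.0
```

```bash
python3 plan.py 0.569 0.301 0.25 80.7 50
```

```text
8
[[[0.01,0.0,-2.82],[0.0435,-0.0062,-0.0008],50.0],[[0.0,0.0,-2.82],[0.0437,-0.004,-0.0008],50.0],[[0.01,0.0,-2.83],[0.0439,-0.0019,-0.0008],50.0],[[0.01,-0.01,-2.82],[0.0439,0.0004,-0.0008],50.0],[[0.0,0.0,-2.82],[0.0439,0.0024,-0.0007],50.0],[[0.01,0.0,-2.82],[0.0437,0.0046,-0.0008],50.0],[[0.0,0.0,-2.83],[0.0434,0.0068,-0.0008],50.0],[[0.01,0.0,-2.82],[0.043,0.0089,-0.0008],50.0]]
```

Call:
servo_tool(moves=[[[0,0,-2.8],[0.0435,-0.006,-0.001],50],[[0,0,-2.8],[0.0435,-0.004,-0.001],50],[[0,0,-2.8],[0.044,-0.002,-0.001],50],[[0,0,-2.8],[0.044,0.0005,-0.001],50],[[0,0,-2.8],[0.044,0.0025,-0.001],50],[[0,0,-2.8],[0.0435,0.0045,-0.001],50],[[0,0,-2.8],[0.0435,0.007,-0.001],50],[[0,0,-2.8],[0.043,0.009,0],50],[[0,0,0],[0,0,0],50]])

```text
time: 2.8
ee_pos: [0.5712, 0.3027, 0.2465]
tcp_rot: [-179.8, 0.1, 80.7]
wrist_force: [0.6, -1.3, -1.1]
opening: 0.0427
grasp_force: 0.0
```

Run:
```python
from h import *
np.set_printoptions(precision=4,suppress=True)
o=get_obs(); cal=calibration("wrist"); im,d=camera("wrist"); np.savez("w1.npz",im=im,d=d)
print(o["ee_pos"],o["tcp_rot"])
print("cam",-np.array(cal["R"]).T@cal["t"])
P=cloud(d,cal); m=(d>0)&(abs(P[...,2]-.15)<.012)&(np.hypot(P[...,0]-.569,P[...,1]-.301)<.04)
Q=P[m]; print(m.sum(),Q.mean(0),cv2.minAreaRect(Q[:,:2].astype(np.float32)*1000))
m=(d>0)&(abs(P[...,2]-.052)<.005)&(np.hypot(P[...,0]-.565,P[...,1]-.265)<.09)
print("block",cv2.minAreaRect(P[m][:,:2].astype(np.float32)*1000))
for r in mark_of("strut_mid","wrist")[:3]: print(r["score"],world(r["xyz"],cal))
save("w1",im)
```

```text
[0.5712 0.3027 0.2465] [-179.8074    0.096    80.6762]
cam [0.5849 0.3841 0.3886]
380 [0.5685 0.303  0.151 ] ((568.1096801757812, 301.36016845703125), (29.95156478881836, 7.661434173583984), 80.7035903930664)
block ((592.7493896484375, 260.9864196777344), (151.04681396484375, 122.37319946289062), 80.64286041259766)
0.98 [0.6777 0.2921 0.0686]
0.97 [0.6522 0.2322 0.0676]
0.69 [0.5694 0.3007 0.0852]
```

View pics/w1.png

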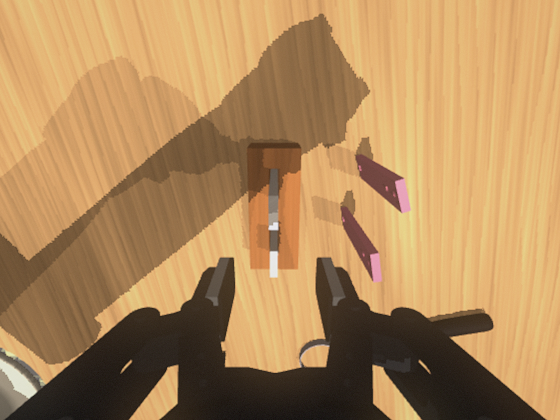

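The wrist view shows the long strut's top centred at about (273,265), between the fingers, and the pink bars well to the right at (378,265) and (405,195). It measures (0.5685, 0.302) with yaw 80.7. I'm going down onto it.

```bash
python3 plan.py 0.5683 0.302 0.106 80.7 50 4
```

```text
4
[[[-0.02,0.02,-0.06],[0.0007,-0.0005,0.0357],50.0],[[-0.03,0.02,-0.06],[0.0006,-0.0006,0.0358],50.0],[[-0.02,0.02,-0.07],[0.0006,-0.0005,0.0357],50.0],[[-0.02,0.02,-0.06],[0.0007,-0.0006,0.0357],50.0]]
```

Call:
servo_tool(moves=[[[0,0,0],[0.0025,-0.002,0.025],50],[[0,0,0],[0,0,0.04],50],[[0,0,0],[0,0,0.04],50],[[0,0,0],[0,0,0.025],50],[[0,0,0],[0,0,0.013],50],[[0,0,0],[0,0,0],50],[[0,0,0],[0,0,0],50]])

```text
time: 3.6
ee_pos: [0.5692, 0.301, 0.1093]
tcp_rot: [179.9, -0.1, 80.4]
wrist_force: [-0.5, 0.4, 1.2]
opening: 0.0431
grasp_force: 0.0
```

```bash
python3 -c "
from h import *
o=get_obs();print(o['ee_pos'],o['tcp_rot'],o['wrist_force'])"
```

```text
[0.56917481 0.30102427 0.10927597] [ 1.79897784e+02 -7.54031063e-02  8.03541372e+01] [-0.54094317  0.41976601  1.16050861]
```

Call:
servo_tool(moves=[[[0,0,0],[0,0,0],0],[[0,0,0],[0,0,0],0],[[0,0,0],[0,0,0],0],[[0,0,0],[0,0,0],0],[[0,0,0],[0,0,0],0],[[0,0,0],[0,0,0],0]], force=60)

```text
time: 4.2
ee_pos: [0.5691, 0.3016, 0.1087]
tcp_rot: [179.9, -0.1, 80.4]
wrist_force: [-1.0, -0.4, 5.7]
opening: 0.0074
grasp_force: 58.8
```

Call:
servo_tool(moves=[[[0,0,0],[0,0,-0.01],0],[[0,0,0],[0,0,-0.015],0],[[0,0,0],[0,0,-0.025],0],[[0,0,0],[0,0,-0.025],0],[[0,0,0],[0,0,-0.03],0],[[0,0,0],[0,0,-0.03],0],[[0,0,0],[0,0,-0.03],0],[[0,0,0],[0,0,-0.025],0],[[0,0,0],[0,0,-0.01],0],[[0,0,0],[0,0,0],0],[[0,0,0],[0,0,0],0]])

```text
time: 5.3
ee_pos: [0.5688, 0.3013, 0.3073]
tcp_rot: [180.0, -0.0, 80.4]
wrist_force: [-0.9, -0.3, -1.4]
opening: 0.0072
grasp_force: 58.5
```

```bash
python3 - <<'E'
from h import *
np.set_printoptions(precision=4,suppress=True)
o=get_obs(); print(o["ee_pos"],o["tcp_rot"],o["grasp_force"])
cal=calibration("scene"); im,d=camera("scene"); P=cloud(d,cal)
m=(d>0)&(P[...,2]>.16)&(P[...,2]<.29)&(np.hypot(P[...,0]-o["ee_pos"][0],P[...,1]-o["ee_pos"][1])<.04)
Q=P[m]; print(m.sum(),"zmin",np.percentile(Q[:,2],[0.5,1,2]))
for lo in np.arange(.2,.3,.02):
    k=Q[(Q[:,2]>lo)&(Q[:,2]<lo+.02)]; print(round(lo,2),len(k),k.mean(0) if len(k) else "")
E
python3 plan.py 0.43 0.02 0.315 30 0
```

```text
[0.5688 0.3013 0.3073] [179.9894  -0.0086  80.3932] 58.50318431854248
888 zmin [0.2107 0.212  0.2138]
0.2 89 [0.5724 0.3031 0.2162]
0.22 204 [0.5726 0.3044 0.23  ]
0.24 228 [0.5729 0.3043 0.2499]
0.26 243 [0.5729 0.3042 0.2701]
0.28 124 [0.5728 0.3041 0.285 ]
7
[[[0.0,0.01,7.2],[-0.0429,-0.0128,-0.0012],0.0],[[-0.01,0.0,7.2],[-0.0442,-0.0074,-0.0011],0.0],[[0.0,0.01,7.2],[-0.0448,-0.0017,-0.0012],0.0],[[0.0,0.01,7.2],[-0.0446,0.0039,-0.0012],0.0],[[-0.01,0.0,7.19],[-0.0438,0.0094,-0.0011],0.0],[[0.0,0.01,7.2],[-0.0422,0.0149,-0.0012],0.0],[[0.0,0.01,7.2],[-0.0401,0.02,-0.0012],0.0]]
```

```bash
python3 plan.py 0.459 -0.244 0.308 -26.5 0 17
```

```text
17
[[[0.0,0.0,6.29],[-0.0327,-0.001,-0.0001],0.0],[[0.0,0.01,6.29],[-0.0326,0.0026,0.0],0.0],[[0.0,0.0,6.28],[-0.0321,0.0061,-0.0001],0.0],[[0.0,0.0,6.29],[-0.0313,0.0097,0.0],0.0],[[0.0,0.01,6.29],[-0.03,0.0129,-0.0001],0.0],[[0.0,0.0,6.29],[-0.0285,0.0162,-0.0001],0.0],[[0.0,0.0,6.28],[-0.0264,0.0193,0.0],0.0],[[0.0,0.01,6.29],[-0.0243,0.022,-0.0001],0.0],[[0.0,0.0,6.29],[-0.0216,0.0245,-0.0001],0.0],[[0.0,0.0,6.29],[-0.0189,0.0267,-0.0001],0.0],[[0.0,0.01,6.29],[-0.0158,0.0287,0.0],0.0],[[0.0,0.0,6.28],[-0.0125,0.0302,-0.0001],0.0]]
[[[0.0,0.0,6.29],[-0.0092,0.0314,-0.0001],0.0],[[0.0,0.01,6.29],[-0.0057,0.0322,-0.0001],0.0],[[0.0,0.0,6.29],[-0.0021,0.0326,0.0],0.0],[[0.0,0.0,6.28],[0.0014,0.0327,-0.0001],0.0],[[0.0,0.01,6.29],[0.0051,0.0323,-0.0001],0.0]]
```

Call:
servo_tool(moves=[[[0,0,6.3],[-0.0325,-0.001,0],0],[[0,0,6.3],[-0.0325,0.0025,0],0],[[0,0,6.3],[-0.032,0.006,0],0],[[0,0,6.3],[-0.0315,0.0095,0],0],[[0,0,6.3],[-0.03,0.013,0],0],[[0,0,6.3],[-0.0285,0.016,0],0],[[0,0,6.3],[-0.0265,0.0195,0],0],[[0,0,6.3],[-0.0245,0.022,0],0],[[0,0,6.3],[-0.0215,0.0245,0],0],[[0,0,6.3],[-0.019,0.0265,0],0],[[0,0,6.3],[-0.016,0.0285,0],0],[[0,0,6.3],[-0.0125,0.03,0],0]])

```text
time: 6.55
ee_pos: [0.4891, -0.0841, 0.3064]
tcp_rot: [-180.0, 0.1, 4.5]
wrist_force: [0.0, 0.5, -2.0]
opening: 0.0072
grasp_force: 58.7
```

Call:
servo_tool(moves=[[[0,0,6.3],[-0.009,0.0315,0],0],[[0,0,6.3],[-0.0055,0.032,0],0],[[0,0,6.3],[-0.002,0.0325,0],0],[[0,0,6.3],[0.0015,0.0325,0],0],[[0,0,6.2],[0.005,0.0325,0],0],[[0,0,0],[0,0,0],0],[[0,0,0],[0,0,0],0],[[0,0,0],[0,0,0],0]])

```text
time: 7.35
ee_pos: [0.4577, -0.2422, 0.3069]
tcp_rot: [-180.0, 0.0, -26.5]
wrist_force: [0.3, 0.5, -2.3]
opening: 0.0072
grasp_force: 58.9
```

```bash
cat > w2.py <<'E'
from h import *
import sys
np.set_printoptions(precision=4,suppress=True)
o=get_obs(); cal=calibration("wrist"); im,d=camera("wrist"); np.savez(sys.argv[1]+".npz",im=im,d=d,R=cal["R"],t=cal["t"],K=cal["camera_matrix"])
print(o["time"],o["ee_pos"],o["tcp_rot"],o["grasp_force"])
P=cloud(d,cal)
for n in ("nozzle_slot","clevis_hole","strut_foot"):
    for r in mark_of(n,"wrist")[:2]: w=world(r["xyz"],cal); print(n,r["score"],w,pix(w,cal))
save(sys.argv[1],im)
E
python3 w2.py w2
```

```text
7.35 [ 0.4577 -0.2422  0.3069] [-179.9857    0.0467  -26.5257] 58.85425865650177
nozzle_slot 0.6 [ 0.4966 -0.2627  0.1514] [274.9886 147.9275]
clevis_hole 0.9 [ 0.4931 -0.261   0.1375] [274.9838 150.0908]
strut_foot 0.94 [ 0.4584 -0.2437  0.2108] [275.1266 209.5637]
```

View pics/w2.png

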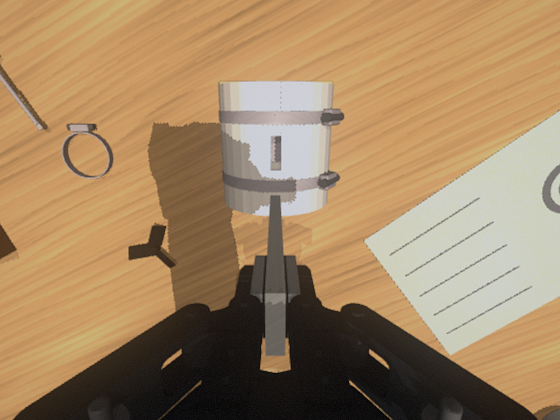

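The slot shows at about (276,152), lined up with the image's vertical. The strut's foot is at about (275,197). I'll measure both more finely.

```bash
cat > sl.py <<'E'
from h import *
import sys
np.set_printoptions(precision=4,suppress=True)
z=np.load(sys.argv[1]+".npz"); im=z["im"]; cal={"R":z["R"],"t":z["t"],"camera_matrix":z["K"]}; K,R,t=z["K"],z["R"],z["t"]
def onz(u,v,h):
    r=R.T@np.linalg.solve(K,[u,v,1]); c=-R.T@t; return c+r*(h-c[2])/r[2]
P=cloud(z["d"],cal); r0,r1,c0,c1=map(int,sys.argv[2:6])
print("depth-z grid"); g=im.astype(int).sum(2)//3
print(g[r0:r1:2,c0:c1]); print((P[r0:r1:2,c0:c1,2]*1000).astype(int))
E
python3 sl.py w2 132 172 266 286; python3 -c "
exec(open('sl.py').read())" w2 190 208 264 288
python3 - <<'E'
from h import *
im=cv2.imread("pics/w2.png")[120:220,225:325]; cv2.imwrite("pics/w2c.png",cv2.resize(im,(600,600),interpolation=cv2.INTER_NEAREST))
E
```

```text
depth-z grid
[[209 209 208 210 209 209 210 210 208 208 208 210 208 209 195 201 212 210
  211 210]
 [210 208 209 209 210 211 211 211 212 211 212 214 213 212 213 212 209 209
  211 209]
 [208 208 210 210 197 176 169 173 176 147 127 129 129 116 115 186 213 208
  210 209]
 [209 210 210 211 193 163 152 159 123  92  95  95  96  95  89 181 213 211
  210 210]
 [207 210 208 211 194 165 150 159 165 127  93  96  96  97  86 181 214 211
  210 209]
 [209 208 209 212 191 161 151 158 125  93  94 100 106  97 107 187 214 211
  209 210]
 [210 209 209 210 196 172 169 180 185 146 111 114 114 114 112 187 213 209
  211 210]
 [208 210 210 211 192 175 172 181 141 108 109 113 114 108 109 185 214 210
  210 210]
 [209 210 207 210 195 169 166 178 186 145 109 113 114 112 114 186 213 211
  209 209]
 [208 210 209 212 191 175 174 180 141 110 111 113 113 108 110 184 213 210
  209 210]
 [209 209 209 210 191 166 166 179 162 123 110 112 114 113 111 184 213 210
  208 208]
 [208 209 209 210 196 178 174 178 141 109 112 112 113 106 116 187 212 209
  209 209]
 [209 209 208 212 199 180 170 180 160 125 109 113 113 111 114 186 2
[... 3447 characters left out ...]
51 151 152 151 151 151 152 151 153 152 151 151 151 152 151 150 152
  151 151 150 150 151 152]
 [152 150 151 151 151 151 217 217 217 216 216 216 216 217 216 215 152 153
  151 151 151 152 151 150]
 [151 151 150 151 152 152 222 222 222 221 221 222 223 222 222 222 152 151
  151 151 151 151 151 151]
 [150 151 152 151 152 152 226 227 226 227 227 228 227 227 227 227 151 152
  151 151 151 151 149 152]
 [150 150 150 152 151 151 232 233 233 232 232 232 233 232 232 233 151 152
  152 151 150 151 151 150]
 [151 151 150 151 449 152 238 238 237 238 237 237 237 237 238 237 150 152
  151 150 151 150 150 150]
 [151 150 151 151 152 243 243 242 242 242 242 242 242 242 243 241 242 153
  152 152 152 150 150 151]]
```

View pics/w2c.png

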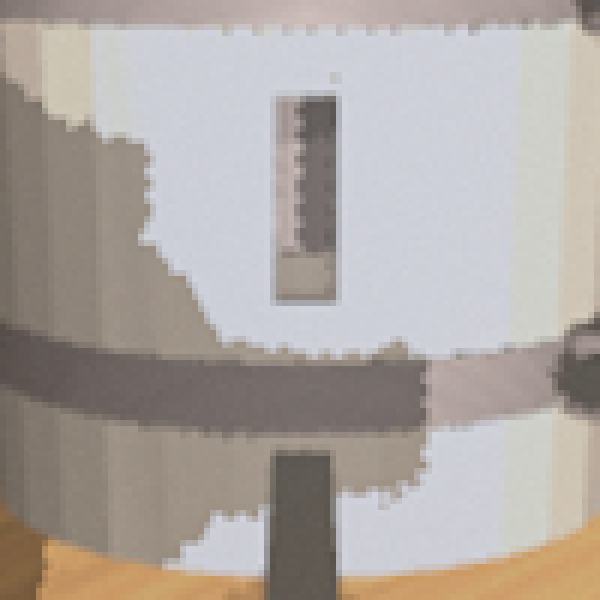

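Run:
```python
import sys; sys.argv=["x","w2","134","135","266","267"]
exec(open('sl.py').read())
print(g[133:138,273:280]); print(g[167:174,271:280]);print(g[192:198,270:280])
a=R.T
yaw=np.radians(-26.525); ex=np.array([np.cos(yaw),np.sin(yaw)]); ey=np.array([np.sin(yaw),-np.cos(yaw)])
tcp=np.array([0.4577,-0.2422])
for n,u,v,h in [("slot c L",270.15,153,.1525),("slot c R",280.76,153,.1525),("top",275.5,135.5,.1525),("bot",275.5,170.3,.1525),("topL",270.1,138,.1525),("botL",270.1,168,.1525),("footL",269.95,195.5,.2149),("footR",279.95,195.5,.2149)]:
    w=onz(u,v,h); print(n,w,"tool xy",(w[:2]-tcp)@ex,(w[:2]-tcp)@ey)
# strut narrow face edges higher up, in tool frame
for row in range(198,246,6):
    b=g[row,255:300]; dk=P[row,255:300,2]; k=np.where((dk>.2)&(dk<.29))[0]+255
    w=[onz(x,row,np.median(P[row,k,2]))[:2]-tcp for x in (k[0]-.5,k[-1]+.5)]; print(row,k[0],k[-1],np.median(P[row,k,2]),[(q@ex,q@ey) for q in w])
```

```text
depth-z grid
[[210]]
[[152]]
[[210 210 211 210 209 210 211]
 [211 212 211 212 214 213 212]
 [201 202 196 189 191 192 185]
 [173 176 147 127 129 129 116]
 [158 145 110  89  92  93  94]]
[[150 151 152 154 153 155 151 152 142]
 [150 144 145 147 149 149 147 146 131]
 [138 128 131 131 131 131 131 131 130]
 [170 165 167 168 167 167 168 167 167]
 [211 213 212 212 214 213 212 212 213]
 [208 208 209 209 211 210 209 208 211]
 [210 207 209 207 208 208 208 210 208]]
[[136 134 131 135 137 132 133 134 140 142]
 [155 154 153 154 155 154 154 154 155 154]
 [148 142 144 149 149 143 143 150 147 147]
 [134 109 113 120 118 108 112 120 120 118]
 [114  85  86  89  86  88  89  87  87  85]
 [114  86  90  88  89  89  88  89  89  87]]
slot c L [ 0.4945 -0.2564  0.1525] tool xy 0.03930519810088363 -0.0037088756646879266
slot c R [ 0.4899 -0.2656  0.1525] tool xy 0.03929280262831768 0.006577933219847102
top [ 0.507  -0.2685  0.1525] tool xy 0.05585911492537809 0.001484594074223432
bot [ 0.477  -0.2535  0.1525] tool xy 0.022314851711112197 0.0014713649037480445
topL [ 0.5072 -0.2628  0.1525] tool xy 0.05353623487
[... 753 characters left out ...]
2144849414), np.float64(0.00461570458093708))]
216 269 280 0.2636003958999846 [(np.float64(0.015039208864307851), np.float64(-0.0034086579098357495)), (np.float64(0.015027997648542148), np.float64(0.004385160731470223))]
222 268 280 0.2740918339045746 [(np.float64(0.014949058601579518), np.float64(-0.003828898783060904)), (np.float64(0.014937329710269426), np.float64(0.004191069516623467))]
228 268 281 0.28420984598489707 [(np.float64(0.01512580984342854), np.float64(-0.0036054903993959692)), (np.float64(0.015113628169268983), np.float64(0.004587852194371497))]Traceback (most recent call last):
  File "<stdin>", line 12, in <module>
IndexError: index 0 is out of bounds for axis 0 with size 0
```

The strut sits 39.3 mm short of the slot along tool x and about 0.8 mm off in y. I'll move over it, go down to 15 mm above, and check.

Call:
servo_tool(moves=[[[0,0,0],[0.01,0.0008,0],0],[[0,0,0],[0.0145,0,0],0],[[0,0,0],[0.01,0,0],0],[[0,0,0],[0.005,0,0.01],0],[[0,0,0],[0,0,0.015],0],[[0,0,0],[0,0,0.013],0],[[0,0,0],[0,0,0.005],0],[[0,0,0],[0,0,0],0],[[0,0,0],[0,0,0],0],[[0,0,0],[0,0,0],0]])

```text
time: 8.55
ee_pos: [0.493, -0.2614, 0.265]
tcp_rot: [180.0, -0.1, -26.6]
wrist_force: [0.0, 0.7, -1.2]
opening: 0.0075
grasp_force: 58.9
```

```bash
python3 w2.py w3
python3 - <<'E'
import sys; sys.argv=["x","w3","134","135","266","267"]
exec(open('sl.py').read())
o=get_obs(); tcp=o["ee_pos"][:2]; yaw=np.radians(o["tcp_rot"][2]); ex=np.array([np.cos(yaw),np.sin(yaw)]); ey=np.array([np.sin(yaw),-np.cos(yaw)])
s=np.array([.4577,-.2422])+ .0391*np.array([np.cos(np.radians(-26.525)),np.sin(np.radians(-26.525))])+.00147*np.array([np.sin(np.radians(-26.525)),-np.cos(np.radians(-26.525))])
print("slot from before",s,"tool",(s-tcp)@ex,(s-tcp)@ey)
cv2.imwrite("pics/w3c.png",cv2.resize(im[150:270,215:335,::-1],(600,600),interpolation=cv2.INTER_NEAREST))
E
```

```text
8.55 [ 0.493  -0.2614  0.265 ] [179.9991  -0.0639 -26.6023] 58.85088801383972
nozzle_slot 0.6 [ 0.496  -0.266   0.1563] [277.0841 201.2116]
nozzle_slot 0.36 [ 0.4922 -0.2607  0.2405] [273.2402 251.3595]
clevis_hole 0.56 [ 0.4915 -0.2612  0.1375] [274.4548 201.5479]
strut_foot 0.78 [ 0.4927 -0.2622  0.1694] [274.8853 211.2541]
strut_foot 0.53 [ 0.4934 -0.2624  0.0042] [274.6617 170.3344]
depth-z grid
[[212]]
[[152]]
slot from before [ 0.492 -0.261] tool -0.0009518181544033636 2.9884629734709146e-05
```

View pics/w3c.png

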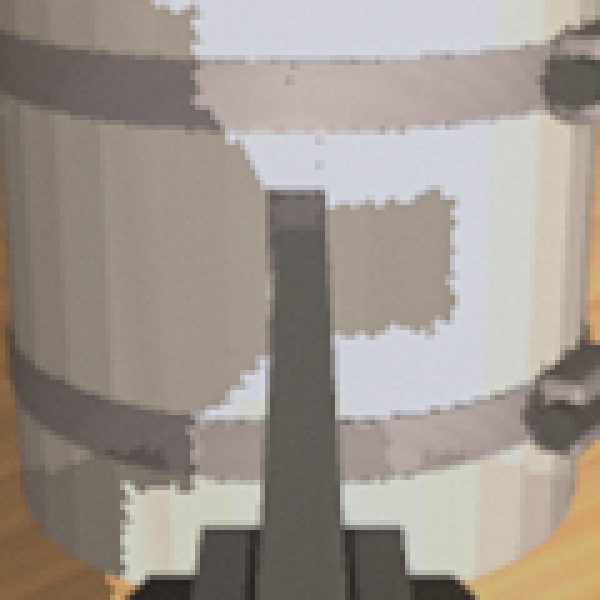

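The foot is over the slot. The slot's far end still shows ahead of it at crop (267–325, 190), and the strut lies slightly right of it. I'll put numbers on that.

Run:
```python
import sys; sys.argv=["x","w3","184","200","266","284"]
exec(open('sl.py').read())
print(g[184:206:1,266:284])
tcp=np.array([.493,-.2614]); yaw=np.radians(-26.6); ex=np.array([np.cos(yaw),np.sin(yaw)]); ey=np.array([np.sin(yaw),-np.cos(yaw)])
for n,u,v,h in [("slot L",268.2,191,.1525),("slot R",279.5,191,.1525),("top",274,187.7,.1525),("foot",275,195.5,.173)]:
    w=onz(u,v,h); print(n,w,"tool xy",(w[:2]-tcp)@ex,(w[:2]-tcp)@ey)
for row in range(198,250,6):
    dk=P[row,255:300,2]; k=np.where((dk>.16)&(dk<.25))[0]+255
    if len(k)==0: continue
    h=np.median(P[row,k,2]); w=[onz(x,row,h)[:2]-tcp for x in (k[0]-.5,k[-1]+.5)]; print(row,k[0],k[-1],round(h,4),w[0]@ex,w[0]@ey,w[1]@ey)
```

```text
depth-z grid
[[194 215 212 210 211 212 211 212 211 211 211 210 211 213 212 213 212 212]
 [150 195 216 215 215 214 216 214 215 214 214 215 214 213 212 211 212 212]
 [152 155 128 105 118 127 131 132 128 126 131 135 114 137 199 214 213 212]
 [155 156 128  98 103 111 112 111 110 111 110 112 110 108 188 218 200 193]
 [154 156 127 102 110 109 112 112 111 109 111 114 107 103 139 155 154 154]
 [154 157 124  95 104 107 110 108 110 110 109 110 102 102 142 157 156 155]
 [154 157 127 101  96  92  93  90  93  95  93  93  92  91 137 158 155 156]
 [153 156 125  93  91  92  94  92  91  93  92  95  93  91 131 155 155 154]]
[[152 152 152 152 152 151 152 152 151 152 153 151 151 151 151 151 152 151]
 [151 151 153 152 151 152 153 151 151 153 151 151 152 152 151 151 152 151]
 [152 151 152 151 153 152 152 153 151 152 151 151 152 151 151 150 151 150]
 [151 151 113 113 114 112 114 113 114 112 113 113 113 113 151 152 151 151]
 [152 152 112 114 114 113 113 113 112 112 113 114 112 114 151 151 152 150]
 [151 153 113 114 114 113 114 114 113 113 114 114 114 113 152 151 152 151]
 [151 152 113 113 174 175 174 174 17
[... 1892 characters left out ...]
012800238670240244 0.004848029333406294
top [ 0.5071 -0.2685  0.1525] tool xy 0.01575989782617992 8.258721826096896e-05
foot [ 0.5057 -0.2688  0.173 ] tool xy 0.014696066768543183 0.0009112070058376013
198 270 279 0.1811 0.015024573957654249 -0.0033711938892887847 0.004390874706150519
204 269 279 0.1961 0.014970345166947762 -0.003868204515569236 0.004154289271350107
210 269 280 0.2099 0.01505663564660708 -0.003612461120076284 0.004624377029001735
216 269 280 0.2217 0.014993816032430097 -0.0033933314321874185 0.004401798819419747
222 268 280 0.2327 0.015069331720373511 -0.00380451309530472 0.004194880020595617
228 268 281 0.2424 0.015048255096482232 -0.0035954574285071627 0.004598477193284297
```

Call:
servo_tool(moves=[[[0,0,0],[-0.0008,-0.0005,0],0],[[0,0,0],[0,0,0.005],0],[[0,0,0],[0,0,0.006],0],[[0,0,0],[0,0,0.005],0],[[0,0,0],[0,0,0.004],0],[[0,0,0],[0,0,0.004],0],[[0,0,0],[0,0,0.004],0],[[0,0,0],[0,0,0],0],[[0,0,0],[0,0,0],0]])

```text
time: 9.65
ee_pos: [0.4923, -0.2605, 0.2363]
tcp_rot: [-180.0, 0.0, -26.6]
wrist_force: [1.1, 0.9, -0.7]
opening: 0.0073
grasp_force: 58.8
```

Call:
servo_tool(moves=[[[0,0,0],[0,0,0.004],0],[[0,0,0],[0,0,0.004],0],[[0,0,0],[0,0,0.004],0],[[0,0,0],[0,0,0.004],0],[[0,0,0],[0,0,0.003],0],[[0,0,0],[0,0,0],0],[[0,0,0],[0,0,0],0],[[0,0,0],[0,0,0],0],[[0,0,0],[0,0,0],0]])

```text
time: 10.55
ee_pos: [0.4924, -0.2605, 0.2175]
tcp_rot: [180.0, -0.0, -26.6]
wrist_force: [-0.1, 0.7, -0.4]
opening: 0.0071
grasp_force: 58.8
```

```bash
python3 w2.py w4
python3 - <<'E'
import sys; sys.argv=["x","w4","184","185","266","267"]
exec(open('sl.py').read())
o=get_obs(); tcp=o["ee_pos"][:2]; yaw=np.radians(o["tcp_rot"][2]); ex=np.array([np.cos(yaw),np.sin(yaw)]); ey=np.array([np.sin(yaw),-np.cos(yaw)])
print(o["ee_pos"],o["wrist_force"])
for row in range(190,300,6):
    dk=P[row,250:305,2]; k=np.where((dk>.155)&(dk<.28))[0]+250
    if len(k)==0: continue
    h=np.median(P[row,k,2]); w=[onz(x,row,h)[:2]-tcp for x in (k[0]-.5,k[-1]+.5)]; print(row,k[0],k[-1],round(h,4),w[0]@ex,w[0]@ey,w[1]@ey)
# strut top
i,dp=camera("scene"); Q=cloud(dp,calibration("scene")); m=(dp>0)&(np.hypot(Q[...,0]-tcp[0],Q[...,1]-tcp[1])<.03)
q=Q[m]; print("scene hist",np.histogram(q[:,2],np.arange(.15,.3,.01))[0])
cv2.imwrite("pics/w4c.png",cv2.resize(im[130:330,180:380,::-1],(600,600),interpolation=cv2.INTER_NEAREST))
E
```

```text
10.55 [ 0.4924 -0.2605  0.2175] [179.998   -0.0189 -26.6076] 58.84990632534027
nozzle_slot 0.91 [ 0.497  -0.2628  0.1544] [273.7768 219.3347]
clevis_hole 0.62 [ 0.4896 -0.2616  0.1352] [276.6594 219.2188]
depth-z grid
[[179]]
[[152]]
[ 0.4923 -0.2605  0.2173] [-0.2011  0.9901 -1.7589]
208 269 280 0.1577 0.014984209800585317 -0.003737367170316256 0.004674317173680682
214 269 280 0.1698 0.014837303012113105 -0.00351469321508791 0.004448351009732717
220 269 280 0.1818 0.015168506856228807 -0.003288398472483746 0.0042200869437964
226 268 281 0.1913 0.01496084475767172 -0.0037099398244304295 0.004638849729873394
232 268 281 0.2005 0.015017111380432546 -0.0035094356758118253 0.004436289573836856
238 268 281 0.2089 0.01506575923844084 -0.0033275387465595873 0.004252520598457738
244 267 282 0.2165 0.01508268030336405 -0.0036809813238425303 0.004604266113213085
250 267 282 0.2236 0.015191488516613375 -0.003503118017797289 0.004424991717266512
256 255 294 0.2217 0.01089956093438826 -0.009663130675604361 0.010575211795830217
262 254 295 0.2283 0.011093439377416924 -0.009734359630293534 0.010645531026684184
268 250 304 0.2338 0.010954832943393672 -0.011250465757883342 0.01450246813301498
274 250 304 0.2391 0.010924177351236495 -0.010838751599073878 0.014006819094013414
280 250 304 0.2441 0.010915568024098042 -0.010452015654736852 0.013541303968382604
286 250 304 0.249 0.011040842007077698 -0.010071249671743212 0.013083393395221167
292 250 304 0.2535 0.011171091755875086 -0.009714283673476942 0.012654145152471557
298 250 304 0.259 0.012181369983819794 -0.009257678583629398 0.01210771948561312
scene hist [88 39 35 41 38 41 33 37 45 45 27  9  2 17]
```

View pics/w4c.png

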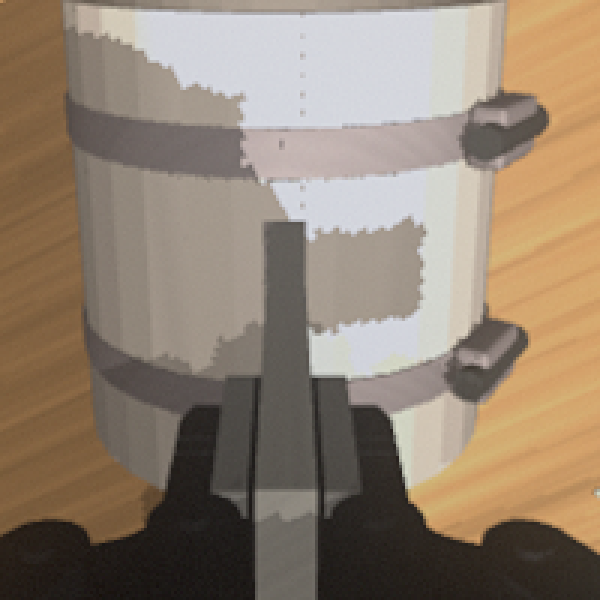

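The strut is upright in the slot, passing through at crop (285,225), with no contact force. By measurement its hole is within about 0.5 mm of the ears' bolt holes.

```bash
python3 -c "
from workcell import *
print(job_done())"
```

```text
the job is handed in; nothing more can be done
None
```

The long strut is upright in the nozzle slot between the clamp ears, still gripped at about 59 N. Its oblong hole measured about 0.5 mm from the bolt holes and its foot about 6.7 mm above the saddle; I handed the job in at about 11 s, and the hand-in returned no verdict.

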